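Put the hallway things away in the bamboo box

TASK

Take the hook from its stand, pull the bamboo box's tray all the way out by its finger hole with it, and put the hook back in the groove of its stand. Lay every thing that is lying out on the shelf (of the torch, the padlock, the tagged key and the gate remote) flat in its own bay, the one with its outline, either way round, then slide the tray fully shut. Leave the green dish and the vase where they are.

Things in the scene. Friction and masses are not known exactly. Their poses are not given: they have to be found in the camera images.
- box: fixed bamboo box, 150 (x) x 296 (y) x 62 mm, origin at the centre of its underside, x pointing from its front to its back; it is turned a little about the vertical. Its front (-x side, towards the robot) is closed by the tray's front panel (55 mm high)
- tray (a joint): the box's sliding tray: how far it is out, in m, 0 = shut (front panel flush), 0.125 = fully out against its stop; it slides along the box's -x, starts up to 20 mm out, moves stiffly (about 2 N) and stays where it is left. Inside, four shallow bays side by side, each 8 mm deep with a dark outline of its own thing on the floor; the ridges between them are 18 mm wide. When the tray is fully out every bay is wholly in the open
- hole (a point): centre of the round finger hole (26 mm wide, vertical, right through), at the upper face of the dark 6 mm thick pull tab that stands out 44 mm (54 mm wide) level from the tray's front panel; upper face 46 mm over the shelf, free space beneath; it moves with the tray and its axes are those of the box. The tab's front edge lies 22 mm from this point along -x
- hook: hand hook lying level on its stand: dark wooden handle 90 (x) x 22 (y) x 34 mm, origin at the centre of the handle's underside; from its +x end an 8 mm steel bar runs on and turns straight down. 120 g, balanced near the handle's middle
- hook_tip (a point): lower end of the hook's 8 mm prong, at (65, 0, -45) mm from the handle's origin
- stand: fixed wooden hook stand, 60 (x) x 44 (y) mm, origin at the centre of its underside; the handle lies along its x in a groove 26 mm wide and 8 mm deep, open at both ends, floor 64 mm above the origin; at the start the hook's origin lies within 1 mm of the middle of the groove and the prong hangs free beyond the stand's +x end
- torch: dark square-section pocket torch, 104 x 30 x 30 mm, lying on a flat side; uniform, grip across the 30 mm. Origin at the centre of the underside of the overall outline, x along its length, z up. May be absent
- padlock: chrome padlock lying flat, 80 x 50 x 26 mm overall: its solid body (46 x 50 x 26) reaches from x = -40 to +6 mm, the rest is the shackle (36 mm wide, 8 mm bar); grip the body at x = -12 mm across the 50 mm. Origin at the centre of the underside of the overall outline, x along its length, z up. May be absent
- fob: key with a dark wooden tag lying flat, 102 x 34 x 26 mm overall: the tag (62 x 34 x 26) reaches from x = -51 to +11 mm, the rest is the brass key; grip the tag at x = -14 mm across the 34 mm. Origin at the centre of the underside of the overall outline, x along its length, z up. May be absent
- remote: grey plastic gate remote with two round buttons, 90 x 44 x 26 mm, lying flat; uniform, grip across the 44 mm. Origin at the centre of the underside of the overall outline, x along its length, z up. May be absent
- bay_torch (a point): middle of the floor of the torch's bay, the first (leftmost, +y of the box) in the tray: 116 x 40 mm (x along the tray's travel, y), 8 mm deep, floor 14 mm over the shelf; axes as the box's; moves with the tray
- bay_padlock (a point): middle of the floor of the padlock's bay, the second in the tray: 90 x 60 mm (x along the tray's travel, y), 8 mm deep, floor 14 mm over the shelf; axes as the box's; moves with the tray
- bay_fob (a point): middle of the floor of the fob's bay, the third in the tray: 116 x 44 mm (x along the tray's travel, y), 8 mm deep, floor 14 mm over the shelf; axes as the box's; moves with the tray
- bay_remote (a point): middle of the floor of the remote's bay, the fourth (rightmost) in the tray: 100 x 54 mm (x along the tray's travel, y), 8 mm deep, floor 14 mm over the shelf; axes as the box's; moves with the tray
- dish: bystander: green glass bowl, 130 mm wide, 45 mm high, loose, origin at the centre of its underside
- vase: bystander: white vase, 90 mm wide, 130 mm high, loose, origin at the centre of its underside

How it is judged:
On the way, in this order (a step that is already met when the one before it is completed fails the run):
1. the held hook's prong is down in the finger hole while the tray is still in (horizontal distance between hook_tip and hole below 0.014 m and z of hook_tip in the frame of hole between -0.04 and -0.006 m and value of joint tray below 0.04 m), for 0.1 s.
2. the tray is all the way out (over 112 mm), drawn with the prong in its hole (horizontal distance between hook_tip and hole below 0.014 m and z of hook_tip in the frame of hole between -0.04 and -0.006 m and value of joint tray above 0.112 m), for 0.1 s.
At the end, for the whole second after the job is handed in: tray shut to within 10 mm; every thing present lies flat on the floor of its own bay (within 15 mm along, 12 mm across, 5 mm in height and 0.25 rad of the bay's middle and axis, either way round); the hook lies level in its stand's groove (within 25 mm along, 8 mm across, 5 mm in height) (value of joint tray below 0.01 m and x of torch in the frame of bay_torch between -0.015 and 0.015 m and y of torch in the frame of bay_torch between -0.012 and 0.012 m and z of torch in the frame of bay_torch between -0.005 and 0.005 m and angle between the x axis of torch and the x axis of bay_torch, either way round below 0.25 rad and x of padlock in the frame of bay_padlock between -0.015 and 0.015 m and y of padlock in the frame of bay_padlock between -0.012 and 0.012 m and z of padlock in the frame of bay_padlock between -0.005 and 0.005 m and angle between the x axis of padlock and the x axis of bay_padlock, either way round below 0.25 rad and x of fob in the frame of bay_fob between -0.015 and 0.015 m and y of fob in the frame of bay_fob between -0.012 and 0.012 m and z of fob in the frame of bay_fob between -0.005 and 0.005 m and angle between the x axis of fob and the x axis of bay_fob, either way round below 0.25 rad and x of remote in the frame of bay_remote between -0.015 and 0.015 m and y of remote in the frame of bay_remote between -0.012 and 0.012 m and z of remote in the frame of bay_remote between -0.005 and 0.005 m and angle between the x axis of remote and the x axis of bay_remote, either way round below 0.25 rad and x of hook in the frame of stand between -0.025 and 0.025 m and y of hook in the frame of stand between -0.008 and 0.008 m and z of hook in the frame of stand between 0.06 and 0.069 m and angle between the x axis of hook and the x axis of stand, either way round below 0.25 rad and angle between hook's own z axis and vertical below 0.15 rad); the robot touches nothing.
It fails at once if the dish is shifted by more than 30 mm (distance of dish from where it was at the start of the episode above 0.03 m).
It fails at once if the vase is shifted by more than 30 mm or tipped (distance of vase from where it was at the start of the episode above 0.03 m or angle between vase's own z axis and vertical above 0.5 rad).
Of torch, padlock, fob, remote only 3 to 4 are there at a start; the rules pass over those that are not, and their reading is None.
At some moment in a run one of torch, padlock, fob, remote may be knocked a few centimetres aside while the robot is not near it.
It also fails if it takes over 210 s, if anything falls off the work surface, if the arm or the gripper's body presses on something with over 40 N, if the wrist force passes 120 N, or if a joint passes its speed limit or range.

ROBOT

A 7-joint arm with a two-finger parallel gripper is mounted at the origin on the work surface. World frame = base frame: x ahead of the robot, y to its left, z up, the work surface at z = 0. Lengths are in m, angles in rad, forces in N, time in s.
With the tool pointing down it reaches from about 0.4 to 0.85 m from the base axis. Payload 10.4 kg.
Tool frame: the origin (TCP) lies at the very end of the fingers, on their centre line; the grasp point (between the pads) lies 19 mm behind it; z points along the fingers, y is the line along which they close (so a half turn about z gives the same grasp; the last joint's range is limited). The gripper opens to 85 mm and grips with 20 to 120 N. Pads are 22 mm wide; open, the fingers measure 114 mm over their backs; the gripper's body (76 mm by 85 mm) begins 54 mm behind the grasp point. The pads swing forward as they close: fully open they stand 13 mm farther back than shut.
Start: joints at [-1.158, 0.332, -0.065, 1.46, 0.022, 1.35, -0.088], TCP at [0.264, 0.567, 0.231] pointing down, gripper open.
Joint ranges: [-2.6, 2.6], [-0.5, 2.12], [-1.47, 1.34], [0.16, 2.42], [-1.27, 4.41], [0.06, 2.06], [-2.6, 2.6]. Speed limits (rad/s): [2.22, 2.22, 2.79, 2.79, 3.14, 3.14, 3.14].

INTERFACE

Orientations are given as a unit quaternion [x, y, z, w].
In Python, from workcell import * gives the robot as it stands.
- The arm moves only by the tool step_arm, never from a script. Its argument "commands" is one flat list of numbers, 7 for each row, row after row: the finger opening in mm, from 0 to 85.4, then the shift along the world's x, y, z as a fraction of full scale, then the turn, a rotation vector about the world's x, y, z as a fraction of full scale. A call has exactly 10 rows; each row is the pose to reach, as a shift and turn from the pose commanded when the call began, turning the shorter way round; what a row does not reach only later rows make up. Full scale, the value 1, is 0.6 m for a shift and pi rad for a turn. A row lasts 1/8 s, in which the tool goes at most 62.5 mm and 10.7 degrees, less where a joint would pass 70% of its speed; a pose out of reach is approached as far as the arm can. A call with a number of a shift or a turn outside -1 to 1 is refused whole. A call with a gripper value outside its range is refused whole. The fingers move at their own pace and stop on an object; "squeeze" is the grip in N (left out, the last holds). Time passes only in rows, so rows that repeat a pose let the fingers close, or fill a call up. It gives the time, the measured TCP pose, the force, the opening and the grip force at its end, in the units of the state.
- get_obs(): the state, without advancing time (a new reading comes with each control period).
- camera(name): name is "scene" or "top" or "wrist"; returns the picture (384x512x3 uint8, red, green, blue); there is no depth.
- camera_params(name): a dict with "mtx" (3x3 intrinsics, pixels), "extrinsics" (4x4, takes a point from world to camera coordinates); the wrist camera has in their place "tool_from_camera" (4x4, takes a point from camera to tool coordinates, whose origin is the TCP and whose axes are the flange's). Camera axes: x right, y down, z forward; pixel columns grow to the right and rows downward; lengths in m; the calibration is good to about 2 mm. A picture is of the moment at which its call begins: read the wrist's pose just before it. camera_params takes no time and is no camera call.
- hand_in(): hands the job in; it is judged then, once.
The state is a dict: "clock": time; "joint_pos": joint angles; "joint_velocities": joint speeds; "tau": joint torques, N m; "position": TCP position; "ee_rot": TCP orientation; "ft_force": force on the tool from outside, world axes, zero at the start; "torque": the same for the moment, N m; "grip_width": opening from 0.0 (shut) to 1.0 (fully open); "grasp_force": force on a finger pad.
Only numpy, scipy, OpenCV 4.12 (cv2) and the standard library are available. Lean on these libraries where they do the work, as an engineer would, in place of code of your own. Each camera call takes 0.05 s, during which the arm holds its last target. There are 200 camera calls.

## Working session

There is one attempt and no reset: what is moved stays moved. The work goes in short steps, Python scripts to look and compute and a tool call to move; the robot and the scene stay as the last step left them, time stands still between calls to the robot, and variables do not carry over. Pictures are saved under pics/ and viewed, at most 14 in all, crops included, and the job is handed in when it is done.

Besides the shell and the picture viewer there is one more tool, called after "Emit:" by a JSON object that holds its "name" and its "arguments", one argument or row to a line. step_arm: Moves the arm, as the interface text tells. Its arguments: {"type":"object","properties":{"commands":{"type":"array","items":{"type":"number"}},"squeeze":{"type":"number"}},"required":["commands"]}

```bash
ls; mkdir -p pics
python3 - <<'E'
from workcell import *
import cv2,numpy as np
o=get_obs();print(o)
for n in("scene","top"):
    im=camera(n);cv2.imwrite(f"pics/{n}0.png",im[:,:,::-1]);p=camera_params(n);print(n,p)
print(camera_params("wrist"))
E
```

```text
pics
{'clock': 0.0, 'joint_pos': array([-1.15758387,  0.33287043, -0.06472638,  1.4609895 ,  0.02158701,
        1.34989691, -0.08851901]), 'joint_velocities': array([-0.00018162, -0.00042694,  0.00029243, -0.00045996, -0.00045782,
       -0.0001495 ,  0.00073716]), 'tau': array([ 2.54111119e-04, -6.25454307e+01,  4.91661520e-02, -3.91608596e+01,
        1.62044523e-02,  9.81497724e-03, -1.77554227e-05]), 'position': array([0.26366195, 0.56622489, 0.23049389]), 'ee_rot': array([ 2.16173540e-01,  9.76354680e-01, -7.22061031e-04, -1.34885925e-04]), 'ft_force': array([ 0.33814489, -0.24494126, -0.27468491]), 'torque': array([ 0.00384159, -0.09645184,  0.00661724]), 'grasp_force': 0.0, 'grip_width': 0.9983007687507328}
scene {'mtx': array([[409.74534175,   0.        , 257.5401124 ],
       [  0.        , 409.74534175, 185.28882191],
       [  0.        ,   0.        ,   1.        ]]), 'extrinsics': array([[ 0.70054349,  0.71338666,  0.01784073, -0.44222945],
       [ 0.39459342, -0.36641645, -0.84263575, -0.14836991],
       [-0.59458797,  0.59734283, -0.53818834,  1.62866262],
       [ 
[... 305 characters left out ...]
0.9939976 , -0.02002505, -0.10755353,  0.5970398 ],
       [ 0.10698488,  0.0275838 , -0.99387794,  1.13356311],
       [ 0.        ,  0.        ,  0.        ,  1.        ]])}
{'mtx': array([[310.57542144,   0.        , 257.67673316],
       [  0.        , 310.57542144, 188.55290173],
       [  0.        ,   0.        ,   1.        ]]), 'tool_from_camera': array([[-9.59873322e-05, -9.44475949e-01, -3.28580543e-01,
         8.58823584e-02],
       [ 9.99999857e-01,  8.19708836e-05, -5.27745329e-04,
        -8.94096976e-05],
       [ 5.25376808e-04, -3.28580546e-01,  9.44475806e-01,
        -1.42191365e-01],
       [ 0.00000000e+00,  0.00000000e+00,  0.00000000e+00,
         1.00000000e+00]])}
```

View pics/scene0.png

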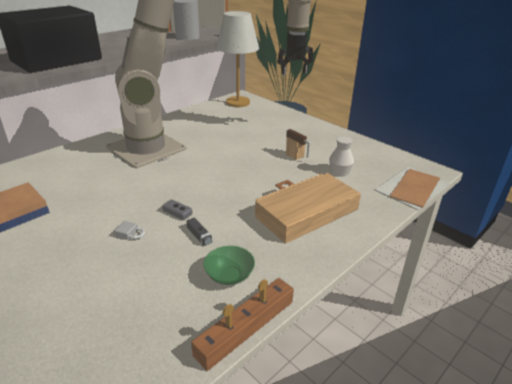

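View pics/top0.png

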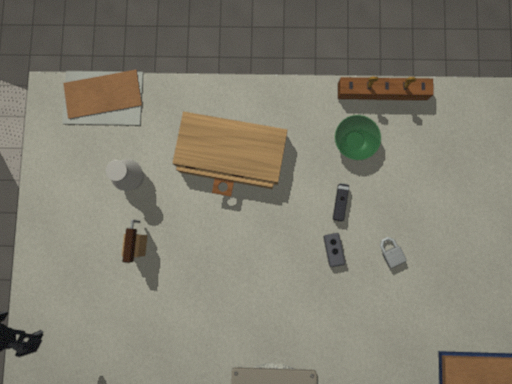

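The top view shows the box at about (230,150), with its tab and hole at (222,186). The hook on its stand is at (130,245), prong towards (135,222). The torch is at (341,202), the remote at (334,250), the padlock at (394,254), the dish at (358,138) and the vase at (125,172). There is no fob in sight.

```bash
cat > h.py <<'E'
from workcell import *
import cv2,numpy as np
from scipy.spatial.transform import Rotation as R
def wristpose():
    o=get_obs();T=np.eye(4);T[:3,:3]=R.from_quat(o["ee_rot"]).as_matrix();T[:3,3]=o["position"]
    return T
def ray(n,uv,z,T=None):
    """pixels -> world points on plane z"""
    p=camera_params(n);K=p["mtx"]
    C=T@p["tool_from_camera"] if n=="wrist" else np.linalg.inv(p["extrinsics"])
    uv=np.atleast_2d(uv).astype(float);d=np.c_[uv,np.ones(len(uv))]@np.linalg.inv(K).T@C[:3,:3].T
    o=C[:3,3];return (o+d*((z-o[2])/d[:,2])[:,None])
def proj(n,P,T=None):
    p=camera_params(n);E=np.linalg.inv(T@p["tool_from_camera"]) if n=="wrist" else p["extrinsics"]
    q=(np.c_[np.atleast_2d(P),np.ones(len(np.atleast_2d(P)))]@E.T)[:,:3]@p["mtx"].T
    return q[:,:2]/q[:,2:]
def snap(n,name):
    T=wristpose();im=camera(n);cv2.imwrite(f"pics/{name}.png",im[:,:,::-1]);np.save(f"pics/{name}.npy",T);return im,T
E
python3 - <<'E'
from h import *
im=cv2.imread("pics/top0.png")
for nm,uv,z in [("hole",(223,187),.046),("torch",(341,202),.03),("remote",(334,250),.026),("padlock",(394,254),.026),("dish",(358,138),.03),("vase",(118,168),.13),("stand/hook",(130,245),.1),("boxTL",(184,115),.062),("boxTR",(286,127),.062),("boxBR",(273,184),.062),("boxBL",(175,169),.062)]:
    print(nm,ray("top",uv,z)[0].round(3))
a=cv2.resize(im[205:280,100:160],None,fx=6,fy=6,interpolation=2)
b=cv2.resize(im[155:225,185:285],None,fx=6,fy=6,interpolation=2)[:450]
c=np.zeros((450,970,3),np.uint8);c[:a.shape[0],:360]=a;c[:420,365:965]=b[:420]
cv2.imwrite("pics/c0.png",cv2.resize(c,(800,371)))
E
```

```text
hole [0.607 0.15  0.046]
torch [ 0.573 -0.177  0.03 ]
remote [ 0.441 -0.159  0.026]
padlock [ 0.434 -0.322  0.026]
dish [ 0.755 -0.224  0.03 ]
vase [0.641 0.414 0.13 ]
stand/hook [0.444 0.382 0.1  ]
boxTL [0.804 0.263 0.062]
boxTR [ 0.775 -0.021  0.062]
boxBR [0.616 0.012 0.062]
boxBL [0.652 0.281 0.062]
```

View pics/c0.png

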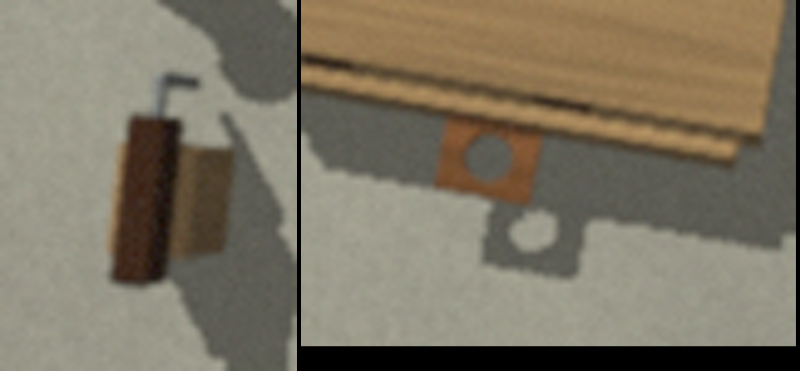

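The crop shows the handle's top centred near crop (148,200), turned about -0.1 rad. The tab's hole is at crop (490,157), and the tray's front panel is slightly out. Next I move above the hook for a wrist view.

Emit:
{"name": "step_arm", "arguments": {
  "commands": [85,0.293,-0.31,0,0,0,0.107,85,0.293,-0.31,0,0,0,0.107,85,0.293,-0.31,0,0,0,0.107,85,0.293,-0.31,0,0,0,0.107,85,0.293,-0.31,0,0,0,0.107,85,0.293,-0.31,0,0,0,0.107,85,0.293,-0.31,0,0,0,0.107,85,0.293,-0.31,0,0,0,0.107,85,0.293,-0.31,0,0,0,0.107,85,0.293,-0.31,0,0,0,0.107]
}}

```text
clock: 1.35
position: [0.4394, 0.3809, 0.2313]
ee_rot: [0.05, 0.999, 0.0, -0.0]
ft_force: [0.3, -0.2, 0.9]
grip_width: 0.996
grasp_force: 0.0
```

Run:
```python
from h import *
im,T=snap("wrist","w1");print(T.round(3))
h,s,v=cv2.split(cv2.cvtColor(im,cv2.COLOR_RGB2HSV))
print(im[::48,::64].tolist() if 0 else proj("wrist",[[.444,.382,.098]],T))
```

```text
[[-0.995  0.099 -0.     0.439]
 [ 0.099  0.995  0.     0.381]
 [ 0.     0.    -1.     0.231]
 [ 0.     0.     0.     1.   ]]
[[259.21800135 183.03139532]]
```

View pics/w1.png

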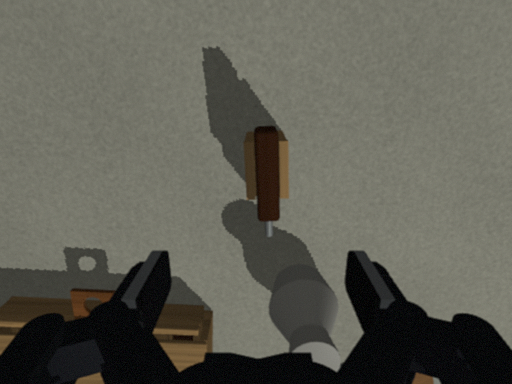

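The wrist view shows the handle's top as a dark strip from (266,127) to (268,220), and the prong bar ends at (269,236).

Run:
```python
from h import *
im=cv2.imread("pics/w1.png");T=np.load("pics/w1.npy")
hsv=cv2.cvtColor(im,cv2.COLOR_BGR2HSV)
m=((im[:,:,2].astype(int)-im[:,:,0]>25)&(im[:,:,2]<110)).astype(np.uint8);m[:110]=0;m[235:]=0;m[:,:230]=0;m[:,300:]=0
c=max(cv2.findContours(m,0,2)[0],key=cv2.contourArea)[:,0]
print(c.min(0),c.max(0))
P=ray("wrist",c,.098,T)[:,:2].astype(np.float32);r=cv2.minAreaRect(P*1000);print(r)
print(ray("wrist",[[269,236]],.094,T), im[173,250:285:2].tolist())
# stand
m2=((im[:,:,2].astype(int)-im[:,:,0]>25)).astype(np.uint8);m2[:110]=0;m2[235:]=0;m2[:,:230]=0;m2[:,300:]=0
c=max(cv2.findContours(m2,0,2)[0],key=cv2.contourArea)[:,0]
print(c.min(0),c.max(0))
```

```text
[256 131] [287 220]
((439.8764343261719, 393.27630615234375), (27.61374855041504, 86.20159912109375), 84.21467590332031)
[[0.50209829 0.38622142 0.094     ]] [[35, 56, 69], [33, 53, 66], [33, 56, 69], [7, 19, 30], [13, 22, 38], [16, 25, 42], [15, 22, 42], [11, 24, 43], [7, 20, 41], [12, 25, 45], [18, 27, 47], [18, 29, 48], [10, 24, 44], [9, 26, 46], [20, 30, 47], [58, 88, 112], [61, 98, 122], [63, 99, 123]]
[256 131] [288 220]
```

Run:
```python
from h import *
im=cv2.imread("pics/w1.png");T=np.load("pics/w1.npy").copy()
b=cv2.GaussianBlur(im,(3,3),0)
m=((b[:,:,2].astype(int)-b[:,:,0]>12)&(b[:,:,2]<58)).astype(np.uint8);m[:110]=0;m[235:]=0;m[:,:230]=0;m[:,300:]=0
c=max(cv2.findContours(m,0,2)[0],key=cv2.contourArea)[:,0]
print(c.min(0),c.max(0))
P=ray("wrist",c,.098,T)[:,:2].astype(np.float32);r=cv2.minAreaRect(P*1000);print(r,cv2.boxPoints(r))
for y in range(130,222,10):
    x=np.where(m[y])[0];print(y,x.min(),x.max(),ray("wrist",[[x.min(),y],[x.max()+1,y]],.098,T)[:,:2].mean(0).round(4))
```

```text
[245 127] [279 221]
((437.8764343261719, 385.3501892089844), (30.29441261291504, 90.77540588378906), 84.87564849853516) [[391.31723 374.31744]
 [481.72983 366.2096 ]
 [484.43564 396.38293]
 [394.02304 404.49078]]
130 256 277 [0.3957 0.3936]
140 245 278 [0.4041 0.3884]
150 254 277 [0.4135 0.3911]
160 255 278 [0.4228 0.3912]
170 255 278 [0.4322 0.3904]
180 255 278 [0.4418 0.3895]
190 256 278 [0.4516 0.3891]
200 258 278 [0.4618 0.3891]
210 258 278 [0.4721 0.3882]
220 259 268 [0.4821 0.3829]
```

Emit:
{"name": "step_arm", "arguments": {
  "commands": [60,-0.0025,0.015,-0.1,0,0,0.009,60,-0.0025,0.015,-0.2,0,0,0.009,60,-0.0025,0.015,-0.257,0,0,0.009,60,-0.0025,0.015,-0.257,0,0,0.009,0,-0.0025,0.015,-0.257,0,0,0.009,0,-0.0025,0.015,-0.257,0,0,0.009,0,-0.0025,0.015,-0.257,0,0,0.009,0,-0.0025,0.015,-0.257,0,0,0.009,0,-0.0025,0.015,-0.257,0,0,0.009,0,-0.0025,0.015,-0.257,0,0,0.009],
  "squeeze": 60
}}

```text
clock: 2.65
position: [0.4391, 0.3906, 0.0794]
ee_rot: [0.036, 0.999, 0.001, 0.001]
ft_force: [0.8, -1.0, 7.4]
grip_width: 0.241
grasp_force: 59.9
```

Emit:
{"name": "step_arm", "arguments": {
  "commands": [0,0,0,0.08,0,0,0,0,0,0,0.16,0,0,0,0,0,-0.02,0.18,0,0,0,0,0.005,-0.1,0.18,0,0,0,0,0.01,-0.2,0.18,0,0,0,0,0.01,-0.3,0.18,0,0,0,0,0.01,-0.3,0.18,0,0,0,0,0.01,-0.3,0.18,0,0,0,0,0.01,-0.3,0.18,0,0,0,0,0.01,-0.3,0.18,0,0,0]
}}

```text
clock: 3.9
position: [0.4439, 0.2104, 0.1849]
ee_rot: [0.035, 0.999, -0.0, -0.0]
ft_force: [0.4, -0.1, -0.7]
grip_width: 0.239
grasp_force: 59.3
```

Run:
```python
from h import *
im,T=snap("wrist","w2");print(T.round(3))
```

```text
[[-0.998  0.07  -0.     0.444]
 [ 0.07   0.998 -0.     0.21 ]
 [ 0.    -0.    -1.     0.185]
 [ 0.     0.     0.     1.   ]]
```

View pics/w2.png

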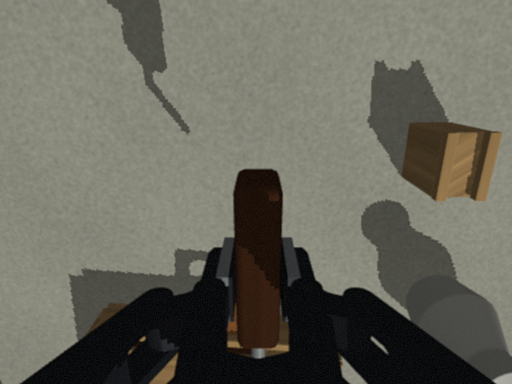

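The wrist view shows the handle straight in the grip, with the fingers hiding the hole. The empty stand's groove is at right, about (470,160). I'll take the hole from the first top picture and cross-check it with the scene picture.

Run:
```python
from h import *
im=cv2.imread("pics/top0.png");
def tab(im,x0,y0,x1,y1,f=8):
    c=cv2.resize(im[y0:y1,x0:x1],None,fx=f,fy=f,interpolation=2).astype(int)
    m=(c[:,:,2]-c[:,:,0]>50).astype(np.uint8)
    cs,h=cv2.findContours(m,cv2.RETR_CCOMP,2)
    for k,q in zip(cs,h[0]):
        if q[3]>=0 and cv2.contourArea(k)>60:
            M=cv2.moments(k);yield (M["m10"]/M["m00"]+.5)/f-.5+x0,(M["m01"]/M["m00"]+.5)/f-.5+y0,M["m00"]/f/f
for n,b in(("top",(205,170,245,205)),("scene",(270,172,305,198))):
    for t in tab(cv2.imread(f"pics/{n}0.png"),*b): print(n,t,ray(n,t[:2],.046 if n=="top" else .044))
# box top quad by colour
b=cv2.cvtColor(im,cv2.COLOR_BGR2HSV);m=((im[:,:,2].astype(int)-im[:,:,0]>45)&(b[:,:,0]>11)).astype(np.uint8);m[:,:165]=0;m[:,295:]=0;m[:105]=0;m[200:]=0
c=max(cv2.findContours(m,0,2)[0],key=cv2.contourArea)
q=cv2.approxPolyDP(cv2.convexHull(c),4,True)[:,0];print(q.tolist(),ray("top",q,.062).round(3).tolist())
# empty stand
w=cv2.imread("pics/w2.png");T=np.load("pics/w2.npy")
z=cv2.resize(w[110:210,390:512],None,fx=6,fy=6,interpolation=2);cv2.imwrite("pics/st.png",z[:600])
```

```text
scene (285.3611192001553, 184.75315472723742, 26.828125) [[0.60576503 0.15100383 0.044     ]]
[[183, 112], [286, 129], [277, 181], [173, 163]] [[0.813, 0.266, 0.062], [0.769, -0.021, 0.062], [0.624, 0.002, 0.062], [0.668, 0.288, 0.062]]
```

View pics/st.png

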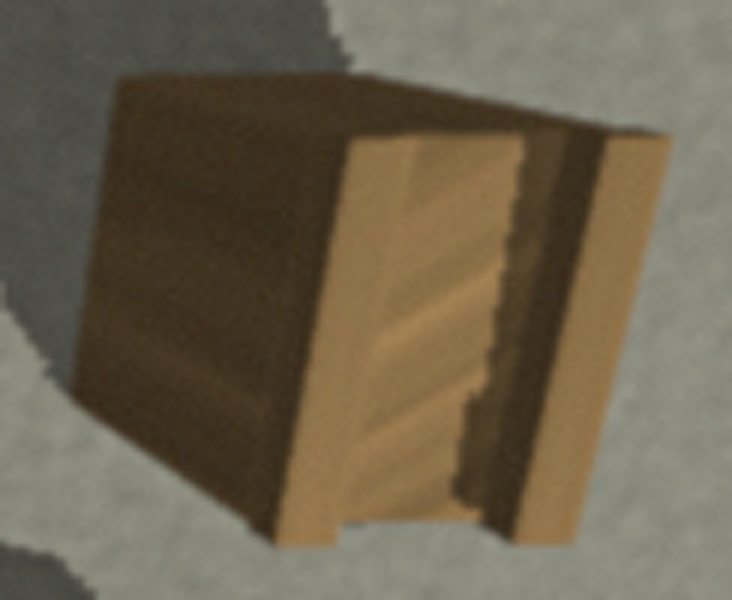

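The stand's rim corners are at crop (350,140), (675,140), (577,543) and (277,545).

Run:
```python
from h import *
T=np.load("pics/w2.npy")
c=np.array([(350,140),(675,140),(577,543),(277,545)])/6.+[390,110]-.4
P=ray("wrist",c,.072,T);print(P.round(4),P.mean(0));d=(P[2]+P[3]-P[0]-P[1]);print(np.arctan2(d[1],d[0]),np.linalg.norm(d)/2,np.linalg.norm(P[1]-P[0]),np.linalg.norm(P[2]-P[3]))
y=-.07;print("hook tip now",T[:3,3]+np.array([.065*np.cos(y),.065*np.sin(y),-.0604]))
```

```text
[[0.4095 0.3691 0.072 ]
 [0.4126 0.4133 0.072 ]
 [0.4714 0.41   0.072 ]
 [0.4687 0.3661 0.072 ]] [0.44053619 0.38962165 0.072     ]
-0.05268884318851041 0.0591204385839345 0.044316661704748406 0.04396261160320156
hook tip now [0.50872409 0.20588888 0.12451571]
```

Emit:
{"name": "step_arm", "arguments": {
  "commands": [0,0.08,-0.046,0,0,0,0,0,0.16,-0.092,0,0,0,0,0,0.16,-0.092,-0.05,0,0,0,0,0.16,-0.092,-0.09,0,0,0,0,0.16,-0.092,-0.1,0,0,0,0,0.16,-0.092,-0.1,0,0,0,0,0.16,-0.092,-0.1,0,0,0,0,0.16,-0.092,-0.1,0,0,0,0,0.16,-0.092,-0.1,0,0,0,0,0.16,-0.092,-0.1,0,0,0]
}}

```text
clock: 5.2
position: [0.5402, 0.1544, 0.1253]
ee_rot: [0.036, 0.999, 0.0, 0.0]
ft_force: [0.5, 0.7, -1.3]
grip_width: 0.241
grasp_force: 59.3
```

Run:
```python
from h import *
im,T=snap("scene","s3");print(T[:3,3].round(4));b=cv2.resize(im[130:230,230:370],None,fx=5,fy=5,interpolation=2);cv2.imwrite("pics/s3c.png",b[:,:,::-1])
tip=T[:3,3]+[.0662,-.0046,-.0604];print(tip,proj("scene",[tip,[.606,.1505,.046]]))
```

```text
[0.5402 0.1544 0.1253]
[0.60640081 0.14984392 0.06494359] [[285.61812433 179.4904405 ]
 [285.34387206 184.31992114]]
```

View pics/s3c.png

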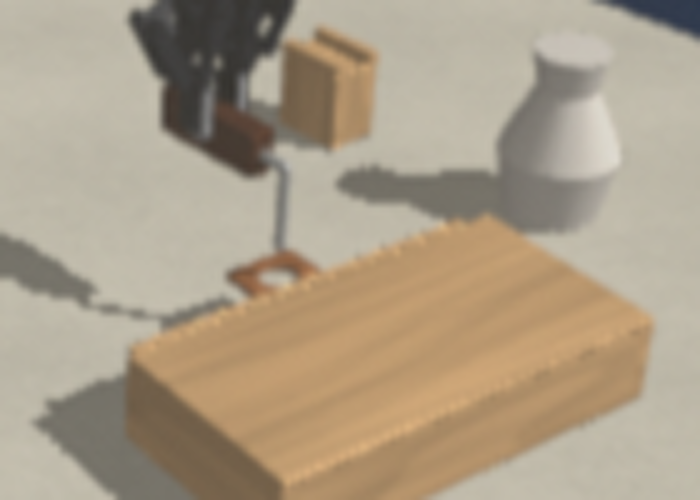

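The prong's tip is at (286.2,179.6), as predicted and above the hole. I lower it into the hole.

Emit:
{"name": "step_arm", "arguments": {
  "commands": [0,0,0,-0.02,0,0,0,0,0,0,-0.04,0,0,0,0,0,0,-0.06,0,0,0,0,0,0,-0.072,0,0,0,0,0,0,-0.072,0,0,0,0,0,0,-0.072,0,0,0,0,0,0,-0.072,0,0,0,0,0,0,-0.072,0,0,0,0,0,0,-0.072,0,0,0,0,0,0,-0.072,0,0,0]
}}

```text
clock: 6.5
position: [0.5401, 0.1544, 0.082]
ee_rot: [0.036, 0.999, 0.0, 0.0]
ft_force: [-0.1, -0.2, -1.0]
grip_width: 0.244
grasp_force: 59.3
```

Emit:
{"name": "step_arm", "arguments": {
  "commands": [0,-0.02,0.003,0,0,0,0,0,-0.045,0.007,0,0,0,0,0,-0.07,0.0107,0,0,0,0,0,-0.095,0.0145,0,0,0,0,0,-0.12,0.0184,0,0,0,0,0,-0.145,0.0222,0,0,0,0,0,-0.165,0.0253,0,0,0,0,0,-0.18,0.0276,0,0,0,0,0,-0.188,0.0288,0,0,0,0,0,-0.188,0.0288,0,0,0]
}}

```text
invalid input
```

Emit:
{"name": "step_arm", "arguments": {
  "commands": [0,-0.02,0.003,0,0,0,0,0,-0.045,0.007,0,0,0,0,0,-0.07,0.0107,0,0,0,0,0,-0.095,0.0145,0,0,0,0,0,-0.12,0.0184,0,0,0,0,0,-0.145,0.0222,0,0,0,0,0,-0.165,0.0253,0,0,0,0,0,-0.18,0.0276,0,0,0,0,0,-0.188,0.0288,0,0,0,0,0,-0.188,0.0288,0,0,0,0]
}}

```text
clock: 7.75
position: [0.4269, 0.1717, 0.0818]
ee_rot: [0.036, 0.999, -0.0, -0.0]
ft_force: [-0.4, -0.4, -1.8]
grip_width: 0.246
grasp_force: 59.5
```

Run:
```python
from h import *
o=get_obs();print(o["ft_force"],o["position"])
im,T=snap("scene","s4");b=cv2.resize(im[110:240,210:370],None,fx=4,fy=4,interpolation=2);cv2.imwrite("pics/s4c.png",b[:,:,::-1])
```

```text
[-0.38751825 -0.43847682 -1.80186865] [0.42687259 0.17168779 0.08183572]
```

View pics/s4c.png

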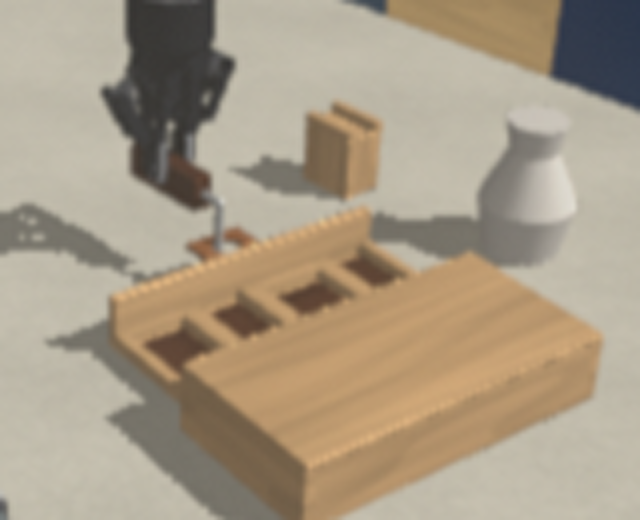

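The tray is out, with all four bays showing and the prong in the hole at crop (220,240). I pull gently on to the stop.

Emit:
{"name": "step_arm", "arguments": {
  "commands": [0,-0.004,0.0006,0,0,0,0,0,-0.008,0.0012,0,0,0,0,0,-0.012,0.0018,0,0,0,0,0,-0.016,0.0024,0,0,0,0,0,-0.016,0.0024,0,0,0,0,0,-0.016,0.0024,0,0,0,0,0,-0.016,0.0024,0,0,0,0,0,-0.016,0.0024,0,0,0,0,0,-0.016,0.0024,0,0,0,0,0,-0.016,0.0024,0,0,0,0]
}}

```text
clock: 9.05
position: [0.4204, 0.1729, 0.0827]
ee_rot: [0.036, 0.999, 0.001, 0.003]
ft_force: [12.0, -1.5, -6.1]
grip_width: 0.24
grasp_force: 59.4
```

Emit:
{"name": "step_arm", "arguments": {
  "commands": [0,0.015,-0.002,0,0,0,0,0,0.015,-0.002,0,0,0,0,0,0.015,-0.002,0.08,0,0,0,0,0.015,-0.002,0.16,0,0,0,0,0.02,0.1,0.17,0,0,0.0055,0,0.025,0.2,0.17,0,0,0.0055,0,0.032,0.3,0.17,0,0,0.0055,0,0.032,0.362,0.17,0,0,0.0055,0,0.032,0.362,0.17,0,0,0.0055,0,0.032,0.362,0.17,0,0,0.0055]
}}

```text
clock: 10.3
position: [0.4367, 0.3895, 0.1834]
ee_rot: [0.027, 1.0, -0.001, -0.0]
ft_force: [0.3, -0.9, -0.4]
grip_width: 0.245
grasp_force: 60.3
```

Run:
```python
from h import *
im,T=snap("scene","s5");print(T.round(4))
t,T2=snap("top","t5")
a=cv2.resize(im[100:180,260:340],None,fx=5,fy=5,interpolation=2)
b=cv2.resize(t[120:250,90:300],None,fx=3,fy=3,interpolation=2)[:400,:400]
w=cv2.resize(t[175:255,200:280],None,fx=5,fy=5,interpolation=2)
cv2.imwrite("pics/s5c.png",np.hstack([a,w])[:,:,::-1])
```

```text
[[-9.985e-01  5.430e-02 -9.000e-04  4.367e-01]
 [ 5.430e-02  9.985e-01 -1.200e-03  3.895e-01]
 [ 8.000e-04 -1.300e-03 -1.000e+00  1.834e-01]
 [ 0.000e+00  0.000e+00  0.000e+00  1.000e+00]]
```

View pics/s5c.png

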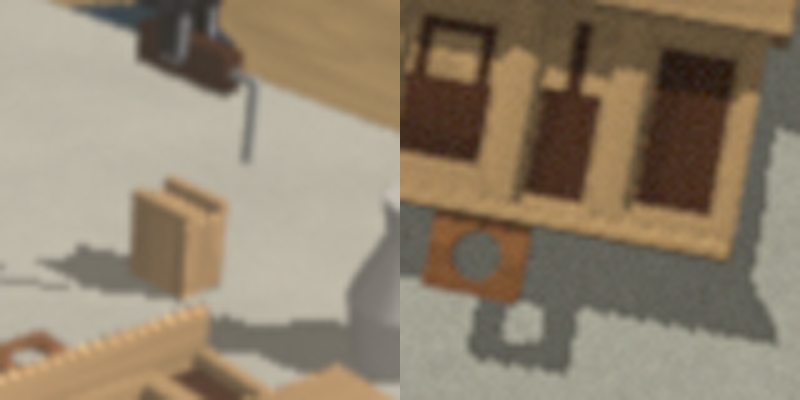

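Left panel: the prong hangs nearly vertical above the stand. Right panel: the opened tray, its tab hole at panel (475,255). I lower the hook into the groove.

Emit:
{"name": "step_arm", "arguments": {
  "commands": [0,0.005,0.001,-0.06,0,0,0,0,0.005,0.001,-0.12,0,0,0,0,0.005,0.001,-0.14,0,0,0,0,0.005,0.001,-0.15,0,0,0,0,0.005,0.001,-0.157,0,0,0,0,0.005,0.001,-0.162,0,0,0,0,0.005,0.001,-0.167,0,0,0,0,0.005,0.001,-0.17,0,0,0,0,0.005,0.001,-0.17,0,0,0,0,0.005,0.001,-0.17,0,0,0]
}}

```text
clock: 11.65
position: [0.44, 0.391, 0.082]
ee_rot: [0.027, 1.0, 0.0, 0.0]
ft_force: [-0.1, 0.1, -0.7]
grip_width: 0.244
grasp_force: 60.3
```

Emit:
{"name": "step_arm", "arguments": {
  "commands": [0,0,0,-0.003,0,0,0,0,0,0,-0.003,0,0,0,50,0,0,-0.003,0,0,0,50,0,0,-0.003,0,0,0,50,0,0,-0.003,0,0,0,50,0,0,0.02,0,0,0,50,0,0,0.08,0,0,0,50,0,0,0.2,0,0,0,50,0,0,0.25,0,0,0,50,0,0,0.25,0,0,0]
}}

```text
clock: 12.9
position: [0.4413, 0.3921, 0.2369]
ee_rot: [0.027, 1.0, 0.003, 0.003]
ft_force: [-0.1, 0.2, -0.2]
grip_width: 0.58
grasp_force: 0.0
```

Run:
```python
from h import *
im,T=snap("wrist","w6");print(T.round(4))
s,_=snap("scene","s6")
t,_=snap("top","t6")
P=[]
a=cv2.resize(s[120:180,260:340],(400,300),interpolation=2)
b=cv2.resize(im[100:250,180:340],(400,375),interpolation=2)
c=cv2.resize(t[180:290,310:430],(400,367),interpolation=2)
o=np.zeros((375,800,3),np.uint8);o[:300,:400]=a;o[:,400:]=b
cv2.imwrite("pics/c6.png",o[:,:,::-1])
g=cv2.cvtColor(t,cv2.COLOR_RGB2HSV)
print(g[200:206:2,336:348:2].tolist(),g[250,330:340:2].tolist(),g[254:260:2,390:398:2].tolist(),g[300,300].tolist())
```

```text
[[-0.9985  0.0542  0.0052  0.4413]
 [ 0.0542  0.9985  0.0054  0.3921]
 [-0.0049  0.0057 -1.      0.2369]
 [ 0.      0.      0.      1.    ]]
[[[60, 4, 61], [115, 25, 61], [90, 4, 58], [158, 21, 49], [126, 22, 57], [90, 5, 56]], [[110, 12, 63], [120, 12, 65], [132, 19, 66], [110, 12, 62], [120, 17, 61], [30, 8, 61]], [[110, 13, 60], [132, 19, 67], [130, 12, 62], [45, 8, 62], [105, 26, 59], [20, 11, 67]]] [[126, 14, 92], [120, 5, 55], [0, 8, 34], [0, 0, 32], [120, 10, 74]] [[[30, 5, 141], [48, 9, 138], [45, 7, 143], [60, 5, 144]], [[53, 7, 144], [45, 11, 145], [38, 7, 138], [48, 9, 140]], [[45, 11, 141], [60, 6, 139], [60, 7, 139], [42, 9, 139]]] [28, 28, 157]
```

View pics/c6.png

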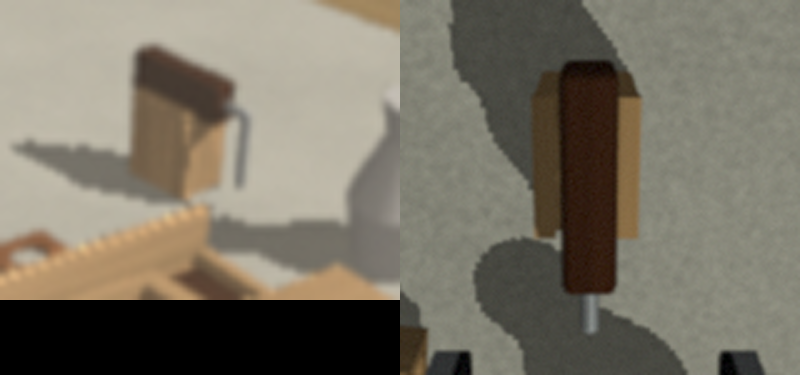

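The hook is back in the groove, level. Next I go above the opened tray to measure the bays.

Emit:
{"name": "step_arm", "arguments": {
  "commands": [85,0.265,-0.403,0.105,0,0,-0.031,85,0.265,-0.403,0.105,0,0,-0.031,85,0.265,-0.403,0.105,0,0,-0.031,85,0.265,-0.403,0.105,0,0,-0.031,85,0.265,-0.403,0.105,0,0,-0.031,85,0.265,-0.403,0.105,0,0,-0.031,85,0.265,-0.403,0.105,0,0,-0.031,85,0.265,-0.403,0.105,0,0,-0.031,85,0.265,-0.403,0.105,0,0,-0.031,85,0.265,-0.403,0.105,0,0,-0.031]
}}

```text
clock: 14.3
position: [0.5987, 0.1497, 0.2949]
ee_rot: [0.075, 0.997, 0.0, -0.0]
ft_force: [-0.8, 0.0, -0.5]
grip_width: 0.996
grasp_force: 0.0
```

Run:
```python
from h import *
im,T=snap("wrist","w7");print(T.round(4))
t=cv2.imread("pics/t6.png");g=t.astype(int)
# objects: low saturation and darker/brighter: use local threshold against table
hsv=cv2.cvtColor(t,cv2.COLOR_BGR2HSV)
roi=(slice(175,290),slice(305,430))
table=np.median(t[roi].reshape(-1,3),0);d=np.abs(g-table).sum(2);m=np.zeros(t.shape[:2],np.uint8);m[roi]=(d[roi]>60)
for c in cv2.findContours(m,0,2)[0]:
    if cv2.contourArea(c)>40: print(cv2.minAreaRect(c),ray("top",[cv2.minAreaRect(c)[0]],.02)[0])
```

```text
[[-9.887e-01  1.500e-01 -1.000e-04  5.987e-01]
 [ 1.500e-01  9.887e-01  2.000e-04  1.497e-01]
 [ 1.000e-04  1.000e-04 -1.000e+00  2.949e-01]
 [ 0.000e+00  0.000e+00  0.000e+00  1.000e+00]]
((394.4339904785156, 258.9811706542969), (28.750059127807617, 19.23145866394043), 60.945396423339844) [ 0.42053131 -0.32472665  0.02      ]
((387.3000793457031, 243.6000213623047), (12.969194412231445, 10.733125686645508), 63.43495178222656) [ 0.46195663 -0.30575173  0.02      ]
((335.0755920410156, 252.98411560058594), (40.48106002807617, 19.107471466064453), 78.11134338378906) [ 0.43295952 -0.16270561  0.02      ]
((342.0982360839844, 205.86126708984375), (17.182462692260742, 45.76921844482422), 8.746162414550781) [ 0.56351655 -0.18180844  0.02      ]
```

View pics/w7.png

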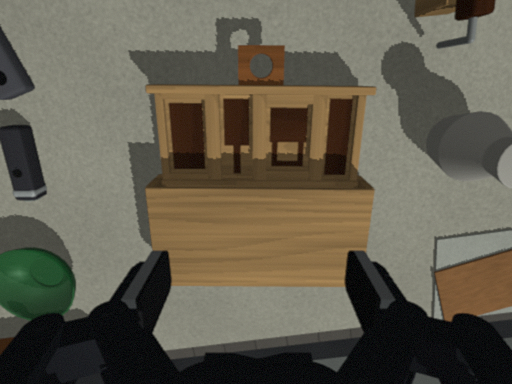

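The view shows the open tray from above. The bay outlines are remote (187,137), fob (237,137), padlock (289,137) and torch (338,137), with the tab hole at (261,65). The torch and the remote are visible at the left.

Run:
```python
from h import *
im=cv2.imread("pics/w7.png");T=np.load("pics/w7.npy")
b=cv2.GaussianBlur(im,(3,3),0).astype(int)
m=((b[:,:,2]<85)&(b[:,:,2]-b[:,:,0]>18)).astype(np.uint8);m[:92]=0;m[182:]=0;m[:,:160]=0;m[:,358:]=0
B=R.from_euler("z",-.152).as_matrix()[:2,:2]
for c in cv2.findContours(m,0,2)[0]:
    if cv2.contourArea(c)<150: continue
    P=ray("wrist",c[:,0]+0.,.014,T)[:,:2];L=P@B   # box-frame coords
    lo,hi=L.min(0),L.max(0);print(c[:,0].min(0),c[:,0].max(0),"size",(hi-lo).round(4),"centre",(B@((lo+hi)/2)).round(4),"L",((lo+hi)/2).round(4))
# front panel corners, z .055, and box front top edge z .062
F=ray("wrist",[[147,88],[374,88]],.055,T);print("panel front",F.round(4),np.linalg.norm(F[0]-F[1]))
E_=ray("wrist",[[149,183],[371,183]],.062,T);print(E_.round(4),np.arctan2(-(E_[1]-E_[0])[0],(E_[1]-E_[0])[1]))
h=ray("wrist",[[261.5,65.5]],.046,T);print("hole",h,(h[:,:2]@B),(F[:,:2]@B))
# ridges: row at y=137
row=b[137,150:375,2];print(row[::2].tolist())
```

```text
[160  96] [357 181] size [0.117  0.2817] centre [0.5904 0.1522] L [0.5606 0.2399]
panel front [[0.5024 0.0333 0.055 ]
 [0.5423 0.296  0.055 ]] 0.2657615632366363
[[0.6146 0.0076 0.062 ]
 [0.6569 0.2865 0.062 ]] -0.15059426849970423
hole [[0.49793485 0.16955798 0.046     ]] [[0.46652009 0.242998  ]] [[0.49159557 0.10896684]
 [0.4912412  0.37472817]]
[129, 125, 87, 75, 103, 135, 140, 141, 122, 126, 123, 73, 59, 58, 57, 57, 55, 55, 55, 53, 53, 50, 46, 47, 47, 48, 51, 67, 103, 132, 136, 140, 140, 143, 140, 128, 133, 96, 59, 57, 56, 57, 56, 54, 54, 50, 47, 48, 48, 54, 74, 98, 132, 136, 141, 142, 145, 143, 139, 129, 78, 59, 60, 61, 59, 59, 58, 59, 61, 60, 59, 60, 59, 59, 61, 60, 59, 56, 72, 78, 90, 133, 137, 141, 143, 146, 144, 138, 110, 63, 57, 56, 56, 56, 55, 55, 52, 48, 47, 53, 74, 69, 109, 141, 143, 145, 140, 137, 140, 139, 137, 132, 134]
```

Run:
```python
from h import *
im=cv2.imread("pics/w7.png");T=np.load("pics/w7.npy")
b=cv2.GaussianBlur(im,(3,3),0).astype(int)
B=R.from_euler("z",-.152).as_matrix()[:2,:2]
print([ (B.T@(ray("wrist",[[x,137]],.014,T)[0,:2])).round(4).tolist() for x in (172,204.5,270,309,328,350.5)])
for x in (187,215,237,263,290,338): print(x,b[84:196:2,x,2].tolist())
```

```text
[[0.556, 0.1218], [0.556, 0.1661], [0.5559, 0.2554], [0.5558, 0.3086], [0.5558, 0.3345], [0.5557, 0.3652]]
187 [78, 122, 146, 151, 150, 141, 140, 140, 143, 122, 58, 54, 54, 54, 54, 54, 54, 54, 54, 54, 53, 53, 54, 54, 52, 54, 54, 54, 53, 54, 55, 54, 54, 54, 40, 30, 31, 32, 31, 32, 31, 30, 46, 76, 74, 77, 80, 75, 72, 78, 80, 78, 101, 138, 134, 127]
215 [79, 114, 145, 148, 149, 137, 131, 133, 137, 141, 144, 145, 144, 144, 144, 144, 144, 144, 143, 143, 143, 143, 143, 142, 143, 143, 142, 142, 143, 142, 142, 143, 142, 142, 142, 143, 142, 120, 84, 81, 82, 83, 82, 82, 82, 82, 83, 80, 70, 73, 77, 79, 95, 132, 130, 124]
237 [77, 118, 148, 146, 144, 142, 156, 112, 56, 54, 55, 54, 54, 54, 53, 54, 54, 54, 54, 55, 54, 55, 54, 54, 55, 54, 55, 54, 55, 55, 53, 54, 53, 54, 48, 31, 29, 29, 30, 31, 31, 28, 29, 29, 37, 65, 78, 71, 71, 77, 79, 78, 89, 125, 127, 122]
263 [67, 112, 147, 145, 142, 129, 131, 134, 138, 142, 144, 144, 144, 145, 144, 144, 144, 144, 145, 144, 144, 145, 144, 145, 144, 144, 145, 144, 145, 145, 145, 145, 146, 145, 145, 145, 146, 127, 84, 83, 83, 82, 82, 82, 83, 82, 82, 82, 76, 80, 82, 77, 82, 120, 126, 124]
290 [77, 109, 147, 143, 141, 138, 143, 142, 139, 136, 140, 136, 75, 49, 47, 48, 49, 48, 52, 54, 54, 55, 56, 55, 57, 58, 58, 59, 60, 105, 130, 131, 133, 139, 131, 86, 84, 86, 68, 33, 32, 60, 76, 73, 80, 81, 79, 77, 74, 81, 83, 79, 80, 119, 129, 129]
338 [76, 94, 141, 144, 143, 143, 138, 100, 57, 56, 55, 56, 55, 55, 54, 54, 55, 55, 54, 54, 54, 55, 53, 55, 55, 55, 56, 55, 55, 55, 55, 55, 54, 55, 54, 39, 28, 29, 27, 27, 27, 27, 26, 26, 27, 45, 69, 69, 66, 74, 76, 77, 74, 112, 138, 138]
```

Run:
```python
from h import *
im=cv2.imread("pics/w7.png")
cv2.imwrite("pics/w7c.png",cv2.resize(im[75:200,140:380],(800,417),interpolation=2))
```

```text
(no output)
```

View pics/w7c.png

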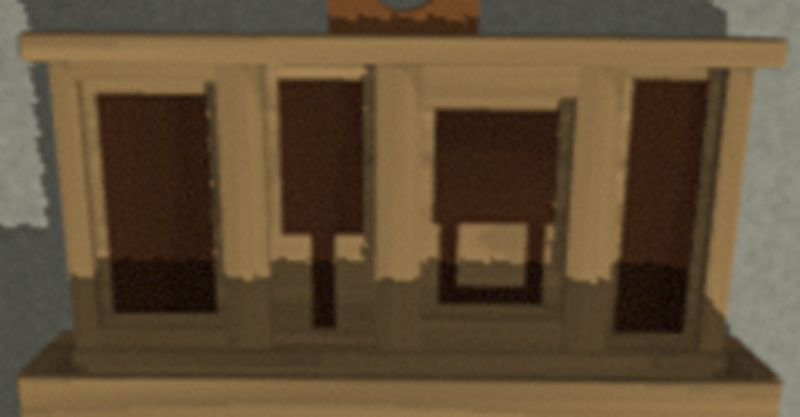

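The enlarged tray shows each outline sharply. I work out the bay centres from them.

Run:
```python
from h import *
T=np.load("pics/w7.npy");B=R.from_euler("z",-.152).as_matrix()[:2,:2]
f=3.3333
for n,x0,x1,r0,r1 in(("remote",172,204.5,103.5,169),("fob",0,0,98.5,173.5),("padlock",270,307,107.5,166),("torch",327.5,352,98.5,174)):
    if n=="fob": x0,x1=224.5,249
    L=ray("wrist",[[(x0+x1)/2,r0],[(x0+x1)/2,r1],[x0,137],[x1,137]],.014,T)[:,:2]@B
    c=np.array([L[:2,0].mean(),L[2:,1].mean()]);print(n,"L",c.round(4),"size",(L[1,0]-L[0,0]).round(4),(L[3,1]-L[2,1]).round(4),"world",(B@c).round(4))
```

```text
remote L [0.5565 0.144 ] size 0.0894 0.0443 world [0.5719 0.058 ]
fob L [0.5566 0.2101] size 0.1023 0.0334 world [0.582  0.1234]
padlock L [0.5567 0.2807] size 0.0799 0.0505 world [0.5928 0.1931]
torch L [0.5568 0.3505] size 0.103 0.0334 world [0.6034 0.2622]
```

Emit:
{"name": "step_arm", "arguments": {
  "commands": [85,-0.08,-0.617,-0.02,0,0,0,85,-0.08,-0.617,-0.02,0,0,0,85,-0.08,-0.617,-0.02,0,0,0,85,-0.08,-0.617,-0.02,0,0,0,85,-0.08,-0.617,-0.02,0,0,0,85,-0.08,-0.617,-0.02,0,0,0,85,-0.08,-0.617,-0.02,0,0,0,85,-0.08,-0.617,-0.02,0,0,0,85,-0.08,-0.617,-0.02,0,0,0,85,-0.08,-0.617,-0.02,0,0,0]
}}

```text
clock: 15.6
position: [0.5513, -0.2198, 0.283]
ee_rot: [0.075, 0.997, 0.0, 0.0]
ft_force: [0.3, -0.2, -0.4]
grip_width: 0.995
grasp_force: 0.0
```

Run:
```python
from h import *
im,T=snap("wrist","w8");print(T.round(4)[:3,3])
```

```text
[ 0.5513 -0.2198  0.283 ]
```

View pics/w8.png

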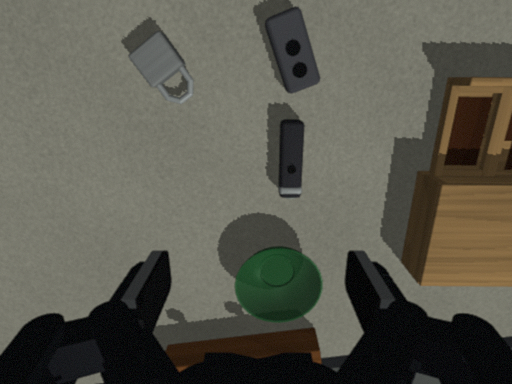

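The view shows the padlock (165,65) with its shackle to the lower right, the remote (293,50), the torch (291,158) and the dish (278,283).

```bash
cat > meas.py <<'E'
from h import *
def objects(im,T,rois):
    b=cv2.GaussianBlur(im,(5,5),0).astype(int);C=(T@camera_params("wrist")["tool_from_camera"])[:2,3]
    for n,(x0,y0,x1,y1),zt,size in rois:
        m=np.zeros(im.shape[:2],np.uint8);m[y0:y1,x0:x1]=(b[:,:,0]-b[:,:,2]<4)[y0:y1,x0:x1]
        m=cv2.morphologyEx(m,cv2.MORPH_CLOSE,np.ones((5,5)))
        c=max(cv2.findContours(m,0,2)[0],key=cv2.contourArea)[:,0]
        P=ray("wrist",c+0.,zt,T)[:,:2];r=cv2.minAreaRect((P*1000).astype(np.float32))
        q=cv2.boxPoints(r)/1000;e=[q[1]-q[0],q[2]-q[1]];u=max(e,key=np.linalg.norm);u=u/np.linalg.norm(u);u=u if u[0]>0 else -u
        v=np.array([-u[1],u[0]]);cen=np.zeros(2)
        for a,s in((u,size[0]),(v,size[1])):
            t=P@a;mid=(t.min()+t.max())/2;k=C@a
            cen+=a*((t.max()-s/2) if mid>k else (t.min()+s/2))
        print(n,"px",c.min(0),c.max(0),"size",np.round([max(r[1]),min(r[1])],1),"centre",cen.round(4),"axis",np.arctan2(u[1],u[0]).round(3))
E
python3 - <<'E'
from meas import *
im=cv2.imread("pics/w8.png")[:,:,::-1];T=np.load("pics/w8.npy")
objects(im,T,[("torch",(262,105,320,210),.03,(.104,.03)),("remote",(250,0,335,100),.026,(.09,.044)),("padlock",(110,15,215,115),.026,(.08,.05))])
E
```

```text
torch px [278 119] [303 198] size [105.7  31.4] centre [ 0.5708 -0.1789] axis -0.142
remote px [265   7] [319  92] size [88.7 44.3] centre [ 0.441  -0.1616] axis 0.207
padlock px [129  31] [192 103] size [80.3 50.8] centre [ 0.4395 -0.3157] axis 0.459
```

The sizes match the specification. I grasp the torch first, with tips 13 mm up so they clear the bay walls when placing.

Emit:
{"name": "step_arm", "arguments": {
  "commands": [70,0.0325,0.068,-0.1,0,0,0.003,70,0.0325,0.068,-0.2,0,0,0.003,70,0.0325,0.068,-0.3,0,0,0.003,70,0.0325,0.068,-0.38,0,0,0.003,70,0.0325,0.068,-0.43,0,0,0.003,70,0.0325,0.068,-0.45,0,0,0.003,70,0.0325,0.068,-0.45,0,0,0.003,0,0.0325,0.068,-0.45,0,0,0.003,0,0.0325,0.068,-0.45,0,0,0.003,0,0.0325,0.068,-0.45,0,0,0.003],
  "squeeze": 50
}}

```text
clock: 16.9
position: [0.5714, -0.1804, 0.0144]
ee_rot: [0.071, 0.997, 0.0, 0.001]
ft_force: [-0.7, 0.8, 6.8]
grip_width: 0.334
grasp_force: 51.0
```

Emit:
{"name": "step_arm", "arguments": {
  "commands": [0,0,0,0,0,0,0,0,0,0,0,0,0,0,0,0,0,0.05,0,0,0,0,0,0,0.1,0,0,0,0,0,0,0.2,0,0,0,0,0,0,0.2,0,0,0,0,0,0,0.2,0,0,0,0,0,0,0.2,0,0,0,0,0,0,0.2,0,0,0,0,0,0,0.2,0,0,0]
}}

```text
clock: 18.15
position: [0.5701, -0.1803, 0.1323]
ee_rot: [0.071, 0.997, 0.0, -0.001]
ft_force: [1.3, -0.8, -2.1]
grip_width: 0.336
grasp_force: 50.0
```

Emit:
{"name": "step_arm", "arguments": {
  "commands": [0,0.055,0.735,0.03,0,0,-0.003,0,0.055,0.735,0.03,0,0,-0.003,0,0.055,0.735,0.03,0,0,-0.003,0,0.055,0.735,0.03,0,0,-0.003,0,0.055,0.735,0.03,0,0,-0.003,0,0.055,0.735,0.03,0,0,-0.003,0,0.055,0.735,0.03,0,0,-0.003,0,0.055,0.735,0.03,0,0,-0.003,0,0.055,0.735,0.03,0,0,-0.003,0,0.055,0.735,0.03,0,0,-0.003]
}}

```text
clock: 19.4
position: [0.6038, 0.2587, 0.1508]
ee_rot: [0.077, 0.997, -0.0, 0.0]
ft_force: [-0.6, 0.6, -1.7]
grip_width: 0.336
grasp_force: 50.2
```

Emit:
{"name": "step_arm", "arguments": {
  "commands": [0,-0.0013,0.0033,-0.06,0,0,0,0,-0.0013,0.0033,-0.12,0,0,0,0,-0.0013,0.0033,-0.15,0,0,0,0,-0.0013,0.0033,-0.17,0,0,0,0,-0.0013,0.0033,-0.185,0,0,0,0,-0.0013,0.0033,-0.195,0,0,0,0,-0.0013,0.0033,-0.203,0,0,0,0,-0.0013,0.0033,-0.203,0,0,0,0,-0.0013,0.0033,-0.203,0,0,0,0,-0.0013,0.0033,-0.203,0,0,0]
}}

```text
clock: 20.65
position: [0.6029, 0.2628, 0.0295]
ee_rot: [0.076, 0.997, 0.0, 0.0]
ft_force: [-0.3, 0.3, -1.9]
grip_width: 0.337
grasp_force: 50.1
```

Emit:
{"name": "step_arm", "arguments": {
  "commands": [0,0,-0.003,0,0,0,0,0,0,-0.003,-0.002,0,0,0,0,0,-0.003,-0.002,0,0,0,42,0,-0.003,-0.002,0,0,0,42,0,-0.003,-0.002,0,0,0,42,0,-0.003,-0.002,0,0,0,42,0,-0.003,0.02,0,0,0,42,0,-0.003,0.1,0,0,0,42,0,-0.003,0.2,0,0,0,42,0,-0.003,0.25,0,0,0]
}}

```text
clock: 21.9
position: [0.6039, 0.2613, 0.1842]
ee_rot: [0.076, 0.997, 0.002, 0.002]
ft_force: [0.7, 0.3, -0.7]
grip_width: 0.489
grasp_force: 0.0
```

Emit:
{"name": "step_arm", "arguments": {
  "commands": [70,-0.007,-0.185,0.185,0,0,0,70,-0.007,-0.185,0.185,0,0,0,70,-0.007,-0.185,0.185,0,0,0,70,-0.007,-0.185,0.185,0,0,0,70,-0.007,-0.185,0.185,0,0,0,70,-0.007,-0.185,0.185,0,0,0,70,-0.007,-0.185,0.185,0,0,0,70,-0.007,-0.185,0.185,0,0,0,70,-0.007,-0.185,0.185,0,0,0,70,-0.007,-0.185,0.185,0,0,0]
}}

```text
clock: 23.15
position: [0.5984, 0.1499, 0.2901]
ee_rot: [0.076, 0.997, 0.0, -0.0]
ft_force: [-0.6, -0.4, -0.5]
grip_width: 0.816
grasp_force: 0.0
```

```bash
cat > inbay.py <<'E'
from meas import *
def inbay(im,T,px,zt,B0=-.152):
    """neutral-coloured object in roi px -> box-frame extents on top plane"""
    x0,y0,x1,y1=px;b=cv2.GaussianBlur(im,(3,3),0).astype(int);m=np.zeros(im.shape[:2],np.uint8)
    m[y0:y1,x0:x1]=(b[:,:,0]-b[:,:,2]<6)[y0:y1,x0:x1]
    c=max(cv2.findContours(m,0,2)[0],key=cv2.contourArea)[:,0]
    L=ray("wrist",c+0.,zt,T)[:,:2]@R.from_euler("z",B0).as_matrix()[:2,:2]
    r=cv2.minAreaRect((L*1000).astype(np.float32))
    print("px",c.min(0),c.max(0),"L lo",L.min(0).round(4),"hi",L.max(0).round(4),r)
E
python3 - <<'E'
from inbay import *
im,T=snap("wrist","w9");print(T[:3,3].round(4))
inbay(im,T,(318,85,365,185),.044)
h=ray("wrist",[[261.5,65.5]],.046,T);C=(T@camera_params("wrist")["tool_from_camera"])[:3,3];print(C[:2]@R.from_euler("z",-.152).as_matrix()[:2,:2])
E
```

```text
[0.5984 0.1499 0.2901]
px [327 100] [358 180] L lo [0.505  0.3283] hi [0.6061 0.3618] ((555.544189453125, 344.49169921875), (101.3742904663086, 33.2927131652832), 0.8898600935935974)
[0.48298513 0.23892063]
```

The torch sits centred in its bay to within 3 mm. Next I re-measure the remote and the padlock from close by.

Emit:
{"name": "step_arm", "arguments": {
  "commands": [85,-0.163,-0.583,-0.02,0,0,0.114,85,-0.163,-0.583,-0.02,0,0,0.114,85,-0.163,-0.583,-0.02,0,0,0.114,85,-0.163,-0.583,-0.02,0,0,0.114,85,-0.163,-0.583,-0.02,0,0,0.114,85,-0.163,-0.583,-0.02,0,0,0.114,85,-0.163,-0.583,-0.02,0,0,0.114,85,-0.163,-0.583,-0.02,0,0,0.114,85,-0.163,-0.583,-0.02,0,0,0.114,85,-0.163,-0.583,-0.02,0,0,0.114]
}}

```text
clock: 24.45
position: [0.5011, -0.1988, 0.2781]
ee_rot: [-0.104, 0.995, 0.0, -0.0]
ft_force: [0.4, -0.3, 1.0]
grip_width: 0.995
grasp_force: 0.0
```

Run:
```python
from meas import *
im,T=snap("wrist","w10");print(T.round(4)[:3,3])
for nm,P,z,s in(("remote",(.441,-.1616,.02),.026,(.09,.044)),("padlock",(.4395,-.3157,.02),.026,(.08,.05))):
    u,v=proj("wrist",[P],T)[0].astype(int);print(u,v)
    objects(im,T,[(nm,(max(u-60,0),max(v-65,0),u+60,min(v+65,245)),z,s)])
```

```text
[ 0.5011 -0.1988  0.2781]
296 109
remote px [299  50] [339 126] size [87.5 45.2] centre [ 0.4105 -0.1421] axis 0.208
173 81
padlock px [143  42] [196 114] size [79.1 51.1] centre [ 0.4391 -0.3158] axis 0.453
```

The remote has been knocked about 36 mm since the last look, with its yaw unchanged. I grasp it at the new position.

Emit:
{"name": "step_arm", "arguments": {
  "commands": [85,-0.151,0.0945,-0.1,0,0,0,85,-0.151,0.0945,-0.2,0,0,0,85,-0.151,0.0945,-0.3,0,0,0,85,-0.151,0.0945,-0.37,0,0,0,85,-0.151,0.0945,-0.42,0,0,0,85,-0.151,0.0945,-0.442,0,0,0,85,-0.151,0.0945,-0.442,0,0,0,0,-0.151,0.0945,-0.442,0,0,0,0,-0.151,0.0945,-0.442,0,0,0,0,-0.151,0.0945,-0.442,0,0,0],
  "squeeze": 50
}}

```text
clock: 25.75
position: [0.4111, -0.1433, 0.0143]
ee_rot: [-0.103, 0.995, 0.0, 0.001]
ft_force: [-2.3, 1.4, 11.3]
grip_width: 0.499
grasp_force: 49.7
```

Emit:
{"name": "step_arm", "arguments": {
  "commands": [0,0,0,0,0,0,0,0,0,0,0,0,0,0,0,0,0,0.05,0,0,0,0,0,0,0.1,0,0,0,0,0,0,0.2,0,0,0,0,0,0,0.25,0,0,0,0,0,0,0.25,0,0,0,0,0,0,0.25,0,0,0,0,0,0,0.25,0,0,0,0,0,0,0.25,0,0,0]
}}

```text
clock: 27.0
position: [0.4096, -0.1431, 0.1622]
ee_rot: [-0.103, 0.995, 0.0, -0.001]
ft_force: [0.1, 0.1, -0.5]
grip_width: 0.504
grasp_force: 52.3
```

Emit:
{"name": "step_arm", "arguments": {
  "commands": [0,0.2705,0.3347,0,0,0,-0.114,0,0.2705,0.3347,0,0,0,-0.114,0,0.2705,0.3347,0,0,0,-0.114,0,0.2705,0.3347,0,0,0,-0.114,0,0.2705,0.3347,0,0,0,-0.114,0,0.2705,0.3347,0,0,0,-0.114,0,0.2705,0.3347,0,0,0,-0.114,0,0.2705,0.3347,0,0,0,-0.114,0,0.2705,0.3347,0,0,0,-0.114,0,0.2705,0.3347,0,0,0,-0.114]
}}

```text
clock: 28.25
position: [0.5723, 0.0574, 0.1632]
ee_rot: [0.076, 0.997, 0.0, 0.0]
ft_force: [-0.7, 0.2, -1.0]
grip_width: 0.498
grasp_force: 52.3
```

Emit:
{"name": "step_arm", "arguments": {
  "commands": [0,0,0,-0.08,0,0,0,0,0,0,-0.14,0,0,0,0,0,0,-0.17,0,0,0,0,0,0,-0.19,0,0,0,0,0,0,-0.205,0,0,0,0,0,0,-0.215,0,0,0,0,0,0,-0.223,0,0,0,0,0,0,-0.223,0,0,0,0,0,0,-0.223,0,0,0,0,0,0,-0.223,0,0,0]
}}

```text
clock: 29.5
position: [0.5726, 0.0577, 0.0294]
ee_rot: [0.076, 0.997, 0.0, 0.0]
ft_force: [0.5, -0.2, -0.4]
grip_width: 0.497
grasp_force: 52.3
```

Emit:
{"name": "step_arm", "arguments": {
  "commands": [0,0,0,-0.002,0,0,0,0,0,0,-0.002,0,0,0,56,0,0,-0.002,0,0,0,56,0,0,-0.002,0,0,0,56,0,0,-0.002,0,0,0,56,0,0,0.02,0,0,0,56,0,0,0.1,0,0,0,56,0,0,0.2,0,0,0,56,0,0,0.3,0,0,0,56,0,0,0.35,0,0,0]
}}

```text
clock: 30.75
position: [0.5733, 0.0575, 0.244]
ee_rot: [0.076, 0.997, 0.001, 0.003]
ft_force: [-0.1, 0.8, -0.3]
grip_width: 0.657
grasp_force: 0.0
```

Run:
```python
from inbay import *
im,T=snap("wrist","w11");u,v=proj("wrist",[(.5719,.0577,.04)],T)[0].astype(int);print(u,v)
inbay(im,T,(u-35,v-60,u+35,v+60),.040);C=(T@camera_params("wrist")["tool_from_camera"])[:3,3];print(C[:2]@R.from_euler("z",-.152).as_matrix()[:2,:2])
```

```text
257 157
px [239 118] [276 193] L lo [0.5118 0.123 ] hi [0.5992 0.1646] ((555.4801635742188, 143.8009796142578), (41.66965103149414, 87.40198516845703), 89.96439361572266)
[0.47139131 0.1435296 ]
```

Emit:
{"name": "step_arm", "arguments": {
  "commands": [85,-0.122,-0.595,0.03,0,0,0.1926,85,-0.122,-0.595,0.03,0,0,0.1926,85,-0.122,-0.595,0.03,0,0,0.1926,85,-0.122,-0.595,0.03,0,0,0.1926,85,-0.122,-0.595,0.03,0,0,0.1926,85,-0.122,-0.595,0.03,0,0,0.1926,85,-0.122,-0.595,0.03,0,0,0.1926,85,-0.122,-0.595,0.03,0,0,0.1926,85,-0.122,-0.595,0.03,0,0,0.1926,85,-0.122,-0.595,0.03,0,0,0.1926]
}}

```text
clock: 32.05
position: [0.4997, -0.2981, 0.2572]
ee_rot: [-0.226, 0.974, 0.0, 0.0]
ft_force: [-0.4, 0.1, -0.1]
grip_width: 0.999
grasp_force: 0.0
```

Run:
```python
from meas import *
im,T=snap("wrist","w12");print(T.round(4)[:3,3],get_obs()["ee_rot"])
u,v=proj("wrist",[(.4391,-.3158,.02)],T)[0].astype(int);print(u,v)
objects(im,T,[("padlock",(max(u-90,0),max(v-90,0),u+90,min(v+90,245)),.026,(.08,.05))])
```

```text
[ 0.4997 -0.2981  0.2572] [-2.25728833e-01  9.74190156e-01  1.76011604e-04  4.83207307e-05]
266 101
padlock px [243  64] [286 134] size [77.7 48.8] centre [ 0.4378 -0.3191] axis 0.481
```

The remote lies within 1 mm of its bay's middle. Now the padlock, gripped on its body.

Emit:
{"name": "step_arm", "arguments": {
  "commands": [85,-0.12,-0.042,-0.1,0,0,0.003,85,-0.12,-0.042,-0.2,0,0,0.003,85,-0.12,-0.042,-0.28,0,0,0.003,85,-0.12,-0.042,-0.34,0,0,0.003,85,-0.12,-0.042,-0.39,0,0,0.003,85,-0.12,-0.042,-0.407,0,0,0.003,85,-0.12,-0.042,-0.407,0,0,0.003,0,-0.12,-0.042,-0.407,0,0,0.003,0,-0.12,-0.042,-0.407,0,0,0.003,0,-0.12,-0.042,-0.407,0,0,0.003],
  "squeeze": 60
}}

```text
clock: 33.35
position: [0.428, -0.3251, 0.0145]
ee_rot: [-0.229, 0.973, -0.001, 0.001]
ft_force: [-0.8, 1.2, 7.4]
grip_width: 0.569
grasp_force: 61.8
```

Emit:
{"name": "step_arm", "arguments": {
  "commands": [0,0,0,0,0,0,0,0,0,0,0,0,0,0,0,0,0,0.05,0,0,0,0,0,0,0.1,0,0,0,0,0,0,0.2,0,0,0,0,0,0,0.25,0,0,0,0,0,0,0.25,0,0,0,0,0,0,0.25,0,0,0,0,0,0,0.25,0,0,0,0,0,0,0.25,0,0,0]
}}

```text
clock: 34.6
position: [0.4267, -0.3243, 0.1619]
ee_rot: [-0.229, 0.973, 0.001, -0.001]
ft_force: [0.1, -0.4, -2.3]
grip_width: 0.562
grasp_force: 63.6
```

Emit:
{"name": "step_arm", "arguments": {
  "commands": [0,0.256,0.8655,0,0,0,-0.1955,0,0.256,0.8655,0,0,0,-0.1955,0,0.256,0.8655,0,0,0,-0.1955,0,0.256,0.8655,0,0,0,-0.1955,0,0.256,0.8655,0,0,0,-0.1955,0,0.256,0.8655,0,0,0,-0.1955,0,0.256,0.8655,0,0,0,-0.1955,0,0.256,0.8655,0,0,0,-0.1955,0,0.256,0.8655,0,0,0,-0.1955,0,0.256,0.8655,0,0,0,-0.1955]
}}

```text
clock: 35.85
position: [0.5797, 0.2012, 0.1619]
ee_rot: [0.072, 0.997, 0.001, -0.001]
ft_force: [0.8, -0.0, -2.4]
grip_width: 0.562
grasp_force: 63.6
```

Run:
```python
from meas import *
im,T=snap("wrist","w13");print(T.round(4))
# padlock's body rear edge in the held view: neutral mask in central columns
b=cv2.GaussianBlur(im,(3,3),0).astype(int)
print([im[r,258].tolist() for r in range(120,260,6)])
```

```text
[[-0.9897  0.1429 -0.0018  0.5797]
 [ 0.1429  0.9897  0.0031  0.2012]
 [ 0.0023  0.0028 -1.      0.1619]
 [ 0.      0.      0.      1.    ]]
[[79, 65, 41], [167, 133, 88], [176, 142, 93], [177, 141, 93], [170, 136, 91], [62, 37, 21], [62, 40, 25], [61, 37, 23], [67, 36, 18], [73, 42, 27], [69, 40, 20], [73, 44, 24], [69, 42, 23], [165, 132, 86], [67, 70, 70], [73, 74, 73], [74, 78, 77], [84, 86, 85], [75, 78, 76], [124, 129, 126], [146, 150, 148], [145, 151, 147], [145, 150, 147], [141, 146, 143]]
```

Run:
```python
from meas import *
T=np.load("pics/w13.npy");im=cv2.imread("pics/w13.png")
print([int(im[r,258,1]) for r in range(196,240,2)])
for r,z in((230,.1734),(231,.1734),(203,.1474)):print(np.linalg.inv(T)@np.r_[ray("wrist",[[258,r]],z,T)[0],1])
print(get_obs()["position"])
```

```text
[137, 132, 96, 71, 70, 76, 71, 74, 72, 76, 78, 83, 79, 86, 86, 82, 78, 90, 120, 129, 150, 152]
[ 1.99060753e-02  2.67856835e-04 -1.14721954e-02  1.00000000e+00]
[ 1.93872384e-02  2.67982832e-04 -1.14733668e-02  1.00000000e+00]
[2.30614078e-02 2.82764170e-04 1.45351389e-02 1.00000000e+00]
[0.58005966 0.19767681 0.16181551]
```

Emit:
{"name": "step_arm", "arguments": {
  "commands": [0,-0.0033,0,0,0,0,0,0,-0.0033,0,0,0,0,0,0,-0.0033,0,0,0,0,0,0,-0.0033,0,-0.05,0,0,0,0,-0.0033,0,-0.1,0,0,0,0,-0.0033,0,-0.15,0,0,0,0,-0.0033,0,-0.18,0,0,0,0,-0.0033,0,-0.19,0,0,0,0,-0.0033,0,-0.19,0,0,0,0,-0.0033,0,-0.19,0,0,0]
}}

```text
clock: 37.15
position: [0.5795, 0.195, 0.0501]
ee_rot: [0.076, 0.997, 0.0, 0.001]
ft_force: [-0.3, -0.5, -2.2]
grip_width: 0.564
grasp_force: 63.6
```

Emit:
{"name": "step_arm", "arguments": {
  "commands": [0,-0.002,0,-0.01,0,0,0,0,-0.002,0,-0.018,0,0,0,0,-0.002,0,-0.026,0,0,0,0,-0.002,0,-0.033,0,0,0,0,-0.002,0,-0.036,0,0,0,0,-0.002,0,-0.036,0,0,0,0,-0.002,0,-0.036,0,0,0,0,-0.002,0,-0.036,0,0,0,0,-0.002,0,-0.036,0,0,0,0,-0.002,0,-0.036,0,0,0]
}}

```text
clock: 38.4
position: [0.5788, 0.1945, 0.0285]
ee_rot: [0.076, 0.997, 0.0, 0.001]
ft_force: [0.1, -2.6, 7.8]
grip_width: 0.563
grasp_force: 64.6
```

Light contact. I release and rise.

Emit:
{"name": "step_arm", "arguments": {
  "commands": [60,0,0,0,0,0,0,60,0,0,0,0,0,0,60,0,0,0,0,0,0,60,0,0,0.02,0,0,0,60,0,0,0.1,0,0,0,60,0,0,0.2,0,0,0,60,0.03,-0.07,0.3,0,0,0,60,0.03,-0.07,0.4,0,0,0,60,0.03,-0.07,0.44,0,0,0,60,0.03,-0.07,0.44,0,0,0]
}}

```text
clock: 39.65
position: [0.5966, 0.1531, 0.2954]
ee_rot: [0.076, 0.997, 0.001, 0.003]
ft_force: [0.6, 0.7, -0.5]
grip_width: 0.698
grasp_force: 0.0
```

Run:
```python
from inbay import *
im,T=snap("wrist","w14");print(T[:3,3].round(4))
for n,L,z,h in(("torch",(.5566,.349),.044,(22,48)),("padlock",(.5566,.2806),.040,(28,42)),("remote",(.5566,.1436),.04,(26,45))):
    w=R.from_euler("z",-.152).as_matrix()[:2,:2]@np.array(L);u,v=proj("wrist",[(*w,z)],T)[0].astype(int)
    print(n,u,v);inbay(im,T,(u-h[0],v-h[1],u+h[0],v+h[1]),z)
C=(T@camera_params("wrist")["tool_from_camera"])[:3,3];print(C[:2]@R.from_euler("z",-.152).as_matrix()[:2,:2])
cv2.imwrite("pics/w14c.png",cv2.resize(im[70:210,120:400],(800,400),interpolation=2)[:,:,::-1])
```

```text
[0.5966 0.1531 0.2954]
torch 341 142
px [323 102] [353 181] L lo [0.5067 0.3281] hi [0.6083 0.3619] ((557.4542846679688, 344.2083740234375), (101.98869323730469, 33.573394775390625), 1.1703015565872192)
padlock 287 141
px [268 109] [306 167] L lo [0.5154 0.2552] hi [0.5901 0.3034] ((552.7791748046875, 279.2960205078125), (74.70181274414062, 48.21292495727539), 0.02221420407295227)
remote 180 141
px [164 107] [201 175] L lo [0.5131 0.1244] hi [0.6012 0.1684] ((557.1398315429688, 146.4241943359375), (88.11953735351562, 43.94336700439453), 0.08528362214565277)
[0.47985096 0.24139844]
```

View pics/w14c.png

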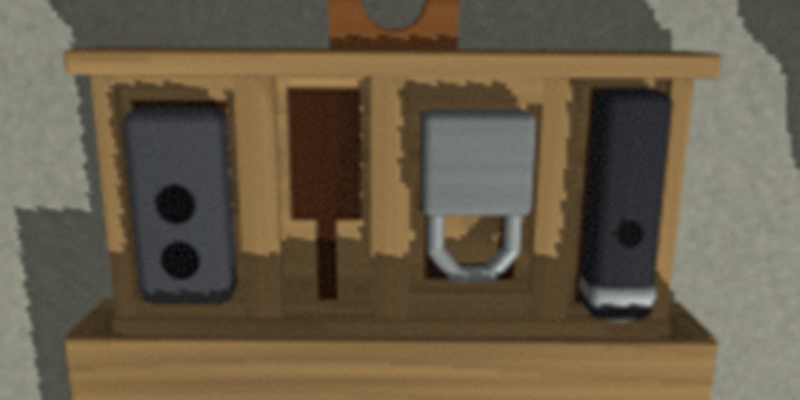

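The picture shows the remote, padlock and torch all lying flat in their own bays. I go down in front of the tab with the fingers shut, to push the tray in.

Emit:
{"name": "step_arm", "arguments": {
  "commands": [0,-0.2518,0.0408,-0.1,0,0,0,0,-0.2518,0.0408,-0.1,0,0,0,0,-0.2518,0.0408,-0.1,0,0,0,0,-0.2518,0.0408,-0.15,0,0,0,0,-0.2518,0.0408,-0.25,0,0,0,0,-0.2518,0.0408,-0.34,0,0,0,0,-0.2518,0.0408,-0.42,0,0,0,0,-0.2518,0.0408,-0.4423,0,0,0,0,-0.2518,0.0408,-0.4423,0,0,0,0,-0.2518,0.0408,-0.4423,0,0,0]
}}

```text
clock: 40.95
position: [0.4456, 0.1777, 0.0277]
ee_rot: [0.075, 0.997, 0.001, 0.001]
ft_force: [0.8, -0.8, 0.7]
grip_width: -0.001
grasp_force: 0.0
```

Emit:
{"name": "step_arm", "arguments": {
  "commands": [0,0.015,-0.0023,0,0,0,0,0,0.035,-0.0054,0,0,0,0,0,0.06,-0.0092,0,0,0,0,0,0.085,-0.013,0,0,0,0,0,0.11,-0.0168,0,0,0,0,0,0.135,-0.0207,0,0,0,0,0,0.16,-0.0245,0,0,0,0,0,0.185,-0.0283,0,0,0,0,0,0.205,-0.0314,0,0,0,0,0,0.205,-0.0314,0,0,0,0]
}}

```text
clock: 42.2
position: [0.5687, 0.1582, 0.026]
ee_rot: [0.076, 0.997, 0.0, 0.001]
ft_force: [-0.3, 0.9, 0.0]
grip_width: -0.001
grasp_force: 0.0
```

Emit:
{"name": "step_arm", "arguments": {
  "commands": [0,0.008,-0.0012,0,0,0,0,0,0.014,-0.0021,0,0,0,0,0,0.02,-0.003,0,0,0,0,0,0.024,-0.0037,0,0,0,0,0,0.024,-0.0037,0,0,0,0,0,0.024,-0.0037,0,0,0,0,0,0.024,-0.0037,0,0,0,0,0,0.024,-0.0037,0,0,0,0,0,0.024,-0.0037,0,0,0,0,0,0.024,-0.0037,0,0,0,0]
}}

```text
clock: 43.45
position: [0.5819, 0.1561, 0.026]
ee_rot: [0.076, 0.997, 0.0, -0.0]
ft_force: [-0.1, 1.4, 0.2]
grip_width: -0.002
grasp_force: 0.0
```

Emit:
{"name": "step_arm", "arguments": {
  "commands": [0,0.003,-0.0005,0,0,0,0,0,0.006,-0.0009,0,0,0,0,0,0.009,-0.0014,0,0,0,0,0,0.012,-0.0018,0,0,0,0,0,0.014,-0.0021,0,0,0,0,0,0.016,-0.0024,0,0,0,0,0,0.016,-0.0024,0,0,0,0,0,0.016,-0.0024,0,0,0,0,0,0.016,-0.0024,0,0,0,0,0,0.016,-0.0024,0,0,0,0]
}}

```text
clock: 44.7
position: [0.5898, 0.155, 0.0258]
ee_rot: [0.075, 0.997, -0.0, -0.002]
ft_force: [-9.7, 0.4, 6.5]
grip_width: 0.0
grasp_force: 4.9
```

It has met the stop where expected. I back off, rise and check.

Emit:
{"name": "step_arm", "arguments": {
  "commands": [0,-0.03,0.0045,0,0,0,0,0,-0.05,0.0075,0,0,0,0,0,-0.05,0.0075,0.08,0,0,0,0,-0.05,0.0075,0.16,0,0,0,0,-0.1,-0.05,0.26,0,0,0,0,-0.2,-0.15,0.36,0,0,0,0,-0.25,-0.25,0.4,0,0,0,0,-0.25,-0.35,0.4,0,0,0,0,-0.25,-0.4,0.4,0,0,0,0,-0.25,-0.4,0.4,0,0,0]
}}

```text
clock: 45.95
position: [0.4408, -0.0893, 0.267]
ee_rot: [0.078, 0.997, -0.0, 0.001]
ft_force: [1.4, 1.2, -0.0]
grip_width: 0.001
grasp_force: 0.0
```

Run:
```python
from h import *
print(get_obs()["position"],get_obs()["ft_force"])
B=R.from_euler("z",-.152).as_matrix()[:2,:2]
def blob(im,n,b,f=8):
    x0,y0,x1,y1=b;c=cv2.resize(im[y0:y1,x0:x1],None,fx=f,fy=f,interpolation=2).astype(int)
    h=cv2.cvtColor(c.astype(np.uint8),cv2.COLOR_RGB2HSV);m=((c[:,:,0]-c[:,:,2]>45)).astype(np.uint8)
    cs,hh=cv2.findContours(m,cv2.RETR_CCOMP,2)
    for k,q in zip(cs,hh[0]):
        M=cv2.moments(k)
        if q[3]>=0 and M["m00"]>400:
            p=((M["m10"]/M["m00"]+.5)/f-.5+x0,(M["m01"]/M["m00"]+.5)/f-.5+y0);w=ray(n,p,.045)[0];print(n,np.round(p,1),M["m00"]/f/f,w.round(4),"L",(w[:2]@B).round(4))
for n,b in(("top",(205,160,245,212)),("scene",(268,165,310,198))):
    blob(cv2.imread(f"pics/{n}0.png")[:,:,::-1],n,b)
    im,_=snap(n,n+"9");print("now");blob(im,n,b)
# unchanged regions: dish, vase, hook vs earlier
t0=cv2.imread("pics/top0.png").astype(int);t9=cv2.imread("pics/top9.png").astype(int)
s0=cv2.imread("pics/scene0.png").astype(int);s9=cv2.imread("pics/scene9.png").astype(int)
for nm,a,c,r in(("dish",t0,t9,(slice(112,165),slice(330,385))),("vase",t0,t9,(slice(155,190),slice(105,145))),("hook top",t0,t9,(slice(218,265),slice(118,152))),("hook scene",s0,s9,(slice(127,162),slice(282,312))),("vase scene",s0,s9,(slice(135,178),slice(325,358)))):
    print(nm,np.abs(a-c)[r].mean().round(2))
```

```text
[ 0.44081843 -0.08925453  0.26701954] [ 1.36612955  1.18145197 -0.00932913]
top [222.4 186.5] 80.53125 [0.6084 0.1515 0.045 ] L [0.5784 0.2419]
now
scene [285.4 184.8] 23.1796875 [0.6069 0.1498 0.045 ] L [0.5772 0.2399]
now
scene [287.4 186.6] 14.109375 [0.6189 0.1461 0.045 ] L [0.5897 0.2381]
dish 2.51
vase 2.51
hook top 4.91
hook scene 2.87
vase scene 1.5
```

```bash
python3 -c "
from workcell import *
print(hand_in())"
```

```text
the job is handed in; nothing more can be done
None
```

The job is handed in, with no verdict shown. The hook is back in its groove, the torch, padlock and remote lie flat in their own bays, and the tray was pushed in until it met its stop. No fob was seen on the shelf, and the dish and vase look unmoved.

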